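Weigh up a centrifuge bucket on the trip balance

TASK

Find the counterweight for the closed bucket on the trip balance: slip the ring weight or weights it needs (100 g, 200 g or both) gently over the post of the empty pan, right down, then trim with the poise on the front bar until the beam comes to rest level, its pointer on the middle mark. Only nudge the poise lightly with the fingertips, never pinch it, and press nowhere hard on the balance; the bucket stays on its pan, a weight you do not need stands flat on the bench, and the bottles, jar, dish and pen stay where they are.

Things in the scene. Friction and masses are not known exactly. Their poses are not given: they have to be found in the camera images.
- balance: Green twin-pan trip balance, fixed to the bench; base 200 x 340 mm, 30 mm high. Origin at bench level under the beam's pivot; y axis along the beam from the weights pan (robot's right) to the part pan (left), x axis away from the robot. Pan centres lie at y = +120 mm (part) and -120 mm (weights); they move 24 mm up or down with the beam and always stay horizontal.
- pivot (a point): Middle of the beam's pivot, 75 mm above the bench. A steel bar (10 mm round, 220 mm long) runs parallel to the beam, level with the pivot and 100 mm nearer the robot (x = -100 mm in the balance's frame); it tilts with the beam and carries the poise.
- scale_mark (a point): Long black middle mark of the white scale (94 mm wide, top 190 mm above the bench) that stands between the pans. The red pointer rising from the pivot moves along y before it (115 mm long, so 1 mm is 0.009 rad); on the mark means level.
- beam (a joint): Tilt of the beam, rad: 0 is level, positive is weights side down, negative is part side down, stops at -0.2 and +0.2. It is damped (settles in about 1.5 s) and has a slight restoring stiffness: between the stops it tilts 0.00167 rad per gram of imbalance between the pans, so 120 g or more lies on a stop. It only tells the truth when nothing touches the balance.
- poise (a joint): Place of the poise along its bar, m: 0 is the middle, positive towards the weights side, ends at -0.075 and +0.075. It stays where it is put (slides at about 2 N). With the poise at 0 it favours neither pan; each 12 mm towards the weights side counts as 10 g more on the weights pan, so it trims by up to 62 g either way.
- poise_top (a point): Centre of the top face of the poise, a brass block 24 mm long along the bar, 22 mm across, 44 mm high, riding on the bar; the top is 36 mm above the bar's axis, the lower face 8 mm below it.
- pan_weights_top (a point): Centre of the upper face of the weights pan, a steel disc 116 mm across, 115 mm above the bench when level. A steel post, 10 mm in diameter with a tapered tip, stands up 45 mm from this point; ring weights go over it.
- pan_part_top (a point): Centre of the upper face of the part pan, a steel disc 116 mm across, on which the bucket stands.
- bucket: The part: a closed aluminium centrifuge bucket with a blue cap and knob, 66 mm in diameter, 106 mm high in all, standing on the part pan. Origin at the centre of its underside, z up. Its mass is not known: between 80 and 355 g.
- w200: 200 g brass ring weight: 44 mm outer diameter, 12.6 mm bore, 17 mm high. Lies flat on the bench; origin at the centre of its underside, z along the bore.
- w100: 100 g brass ring weight: 34 mm outer diameter, 12.6 mm bore, 13 mm high. Lies flat on the bench; origin at the centre of its underside, z along the bore.
- sample_a: Bystander: clear sample bottle, 50 mm in diameter, 85 mm high, origin under its centre.
- sample_b: Bystander: clear sample bottle, 50 mm in diameter, 85 mm high, origin under its centre.
- reagent: Bystander: amber jar with blue cap, 60 mm in diameter, 90 mm high, origin under its centre.
- dish: Bystander: clear closed dish, 90 mm in diameter, 16 mm high, origin under its centre.
- marker: Bystander: blue marker pen lying flat, 16 mm thick, about 136 mm long along its x axis, origin under its middle.

How it is judged:
By the outcome, as a careful person would: the job done as asked, in the order asked, and still so for the second after the job is handed in, with the robot touching nothing.
It also fails if it takes over 72 s, if anything falls off the work surface, if the arm or the gripper's body presses on something with over 40 N, if the wrist force passes 120 N, or if a joint passes its speed limit or range.

ROBOT

A 6-joint arm with a two-finger parallel gripper is mounted at the origin on the work surface. World frame = base frame: x ahead of the robot, y to its left, z up, the work surface at z = 0. Lengths are in m, angles in rad, forces in N, time in s.
With the tool pointing down it reaches from about 0.225 to 0.875 m from the base axis. Payload 3.4 kg.
Tool frame: the origin (TCP) lies on the centre line of the jaws, within the pads' length; the fingertips stand 17 mm ahead of it and the grasp point (between the pads) lies 2 mm behind it; z points along the fingers, y is the line along which they close (so a half turn about z gives the same grasp; the last joint's range is limited). The gripper opens to 85 mm and grips with 20 to 120 N. Pads are 22 mm wide; open, the fingers measure 114 mm over their backs; the gripper's body (76 mm by 85 mm) begins 54 mm behind the grasp point. The pads swing forward as they close: fully open they stand 13 mm farther back than shut.
Start: joints at [1.113, 0.276, 1.505, -0, 1.361, -0.121], TCP at [0.19, 0.543, 0.248] pointing down, gripper open.
Joint ranges: [-2.89, 2.89], [-0.75, 2.08], [0.22, 2.7], [-1.18, 4.32], [0.11, 2.71], [-2.7, 2.7]. Speed limits (rad/s): [2.57, 2.57, 3.14, 3.14, 3.14, 3.14].

INTERFACE

Orientations are given as a unit quaternion [w, x, y, z].
In Python, from rig import manip gives the robot as it stands.
- The arm moves only by the tool move_arm, never from a script. Its argument "steps" is one flat list of numbers, 7 for each row, row after row: the turn, a rotation vector about the world's x, y, z normalised to -1 to 1, where 1 is 360 degrees, then the shift along the world's x, y, z normalised to -1 to 1, where 1 is 1 m, then the opening, from -1 (shut) to 1 (fully open). A call has exactly 10 rows; each row is the pose to reach, as a shift and turn from the pose commanded when the call began, turning the shorter way round; what a row does not reach only later rows make up. A row lasts 1/10 s, in which the tool goes at most 50 mm and 8.59 degrees, less where a joint would pass 70% of its speed; a pose out of reach is approached as far as the arm can. A call with a number of a shift or a turn outside -1 to 1 is refused whole. A call with a gripper value outside its range is refused whole. The fingers move at their own pace and stop on an object; "squeeze" is the grip in N (left out, the last holds). Time passes only in rows, so rows that repeat a pose let the fingers close, or fill a call up. It gives the time, the measured TCP pose, the force, the opening and the grip force at its end, in the units of the state.
- manip.get_state(): the state, without advancing time (a new reading comes with each control period).
- manip.get_image(name): name is "scene" or "top" or "wrist"; returns a dict with "pixels" (480x640x3 uint8, blue, green, red), "fx", "fy", "cx", "cy" (pixels), "R" (3x3) and "t" (3): a world point X has camera coordinates R X + t. Camera axes: x right, y down, z forward; pixel columns grow to the right and rows downward; lengths in m; the calibration is good to about 2 mm. A picture is of the moment at which its call begins. There is no depth.
- manip.sign_off(): hands the job in; it is judged then, once.
The state is a dict: "clock": time; "qpos": joint angles; "qd": joint speeds; "effort": joint torques, N m; "position": TCP position; "ee_rot": TCP orientation; "contact_force": force on the tool from outside, world axes, zero at the start; "moment": the same for the moment, N m; "width": finger opening in m; "gripper_force": force on a finger pad.
Only numpy, scipy, OpenCV 4.12 (cv2) and the standard library are available. Lean on these libraries where they do the work, as an engineer would, in place of code of your own. Each camera call takes 0.05 s, during which the arm holds its last target. There are 200 camera calls.

## Working session

There is one attempt and no reset: what is moved stays moved. The work goes in short steps, Python scripts to look and compute and a tool call to move; the robot and the scene stay as the last step left them, time stands still between calls to the robot, and variables do not carry over. Pictures are saved under pics/ and viewed, at most 10 in all, crops included, and the job is handed in when it is done.

Besides the shell and the picture viewer there is one more tool, called as a command line: name --argument value ..., lists and objects as JSON in quotes. move_arm: Moves the arm, as the interface text tells. Scaled input: -1 to 1 covers 1 m each way for a shift and 360 degrees each way for a turn. Its arguments: {"type":"object","properties":{"steps":{"type":"array"},"squeeze":{"type":"number"}},"required":["steps"]}

```bash
mkdir -p pics
cat > h.py <<'E'
import numpy as np, cv2
from rig import manip
def img(n,save=None):
    d=manip.get_image(n); d['pixels']=np.ascontiguousarray(d['pixels']); d['R']=np.array(d['R']); d['t']=np.array(d['t'])
    if save: cv2.imwrite('pics/'+save,d['pixels'])
    return d
def ray(d,u,v):
    r=d['R'].T@np.array([(u-d['cx'])/d['fx'],(v-d['cy'])/d['fy'],1]); return -d['R'].T@d['t'],r/np.linalg.norm(r)
def onz(d,u,v,z):
    o,r=ray(d,u,v); return o+r*(z-o[2])/r[2]
def proj(d,X):
    c=d['R']@np.array(X)+d['t']; return np.array([d['fx']*c[0]/c[2]+d['cx'],d['fy']*c[1]/c[2]+d['cy']])
def tri(d1,p1,d2,p2):
    o1,r1=ray(d1,*p1);o2,r2=ray(d2,*p2)
    A=np.stack([r1,-r2],1);s=np.linalg.lstsq(A,o2-o1,rcond=None)[0]
    a,b=o1+s[0]*r1,o2+s[1]*r2; return (a+b)/2,np.linalg.norm(a-b)
E
python3 - <<'E'
from h import *
a=img('scene','s0.png');b=img('top','t0.png')
for d in(a,b): print(d['fx'],(-d['R'].T@d['t']).round(3),d['R'].round(2).tolist())
s=manip.get_state();print(s['clock'],s['position'],s['ee_rot'],s['width'])
E
```

```text
448.36022880372326 [1.122 0.55  0.796] [[-0.7, 0.71, 0.0], [0.44, 0.44, -0.78], [-0.56, -0.55, -0.62]]
466.56750392193567 [ 0.311 -0.035  1.148] [[-0.05, -1.0, -0.0], [-0.98, 0.05, -0.2], [0.2, -0.01, -0.98]]
0.1 [0.18982201 0.5422901  0.24751944] [-2.49298358e-04  1.67592343e-01  9.85856029e-01 -7.96902829e-04] 0.08586839969028183
```

View pics/s0.png

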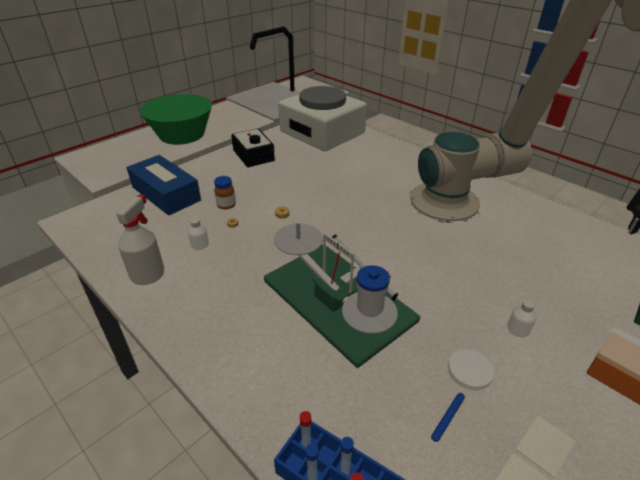

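View pics/t0.png

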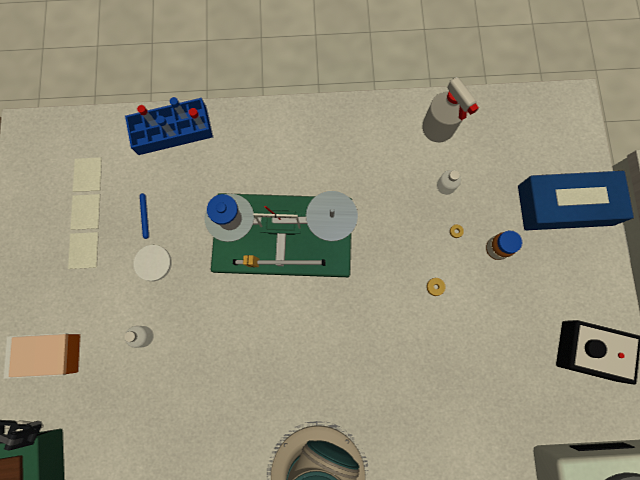

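The scene view shows the weights pan up and the bucket side down. In the top view, w200 is at about (436,287), w100 at (457,231), the weights pan at (332,216) and the poise at (249,261), well towards the part side. Next I'll measure these.

```bash
cat > m.py <<'E'
from h import *
b=img('top');a=img('scene')
hsv=cv2.cvtColor(b['pixels'],cv2.COLOR_BGR2HSV)
br=cv2.inRange(hsv,(14,110,70),(30,255,255))
n,l,st,c=cv2.connectedComponentsWithStats(br)
for i in range(1,n):
    if st[i,4]>15: print('brass',c[i].round(1),st[i],onz(b,*c[i],0.007).round(4),onz(b,*c[i],.1).round(4))
g=cv2.inRange(hsv,(60,80,20),(90,255,140)); g[:150]=0;g[320:]=0
g=cv2.morphologyEx(g,cv2.MORPH_CLOSE,np.ones((25,25)))
cs=max(cv2.findContours(g,0,2)[0],key=cv2.contourArea)
h=cv2.approxPolyDP(cs,6,True)[:,0]
for p in h: print('base',p,onz(b,*p,.03).round(4))
r=cv2.minAreaRect(np.array([onz(b,*p,.03)[:2]*1000 for p in cs[:,0]],np.float32));print(r)
h2=cv2.cvtColor(a['pixels'],cv2.COLOR_BGR2HSV)
br=cv2.inRange(h2,(14,110,70),(30,255,255));br[:190]=0;br[330:]=0;br[:,500:]=0
n,l,st,c=cv2.connectedComponentsWithStats(br)
for i in range(1,n):
    if st[i,4]>15: print('scene brass',c[i].round(1),st[i,2:],onz(a,*c[i],0.007).round(4))
E
python3 m.py
python3 - <<'E'
import cv2
b=cv2.imread('pics/t0.png')[180:290,195:370]
cv2.imwrite('pics/t0c.png',cv2.resize(b,None,fx=4.5,fy=4.5,interpolation=2))
E
```

```text
brass [456.3 230.8] [450 224  14  14 130] [ 0.5473 -0.3777  0.007 ] [ 0.528  -0.3498  0.1   ]
brass [497.8 246.5] [494 235  13  21  49] [ 0.5019 -0.4759  0.007 ] [ 0.4863 -0.44    0.1   ]
brass [250.1 260.4] [243 255  16  12 158] [0.5002 0.1398 0.007 ] [0.4847 0.1255 0.1   ]
brass [435.5 286.5] [427 278  18  18 244] [ 0.4112 -0.3113  0.007 ] [ 0.403  -0.2888  0.1   ]
brass [ 64.9 353.6] [ 63 334   5  40  85] [0.2995 0.585  0.007 ] [0.3004 0.5345 0.1   ]
base [218 194] [0.6684 0.2128 0.03  ]
base [249 201] [0.646  0.1358 0.03  ]
base [251 229] [0.5742 0.1324 0.03  ]
base [241 239] [0.5505 0.1574 0.03  ]
base [213 239] [0.5542 0.2259 0.03  ]
base [212 271] [0.4753 0.2287 0.03  ]
base [348 276] [ 0.4456 -0.0983  0.03  ]
base [350 234] [ 0.5485 -0.1098  0.03  ]
base [315 236] [ 0.5482 -0.0239  0.03  ]
base [308 229] [ 0.5666 -0.0076  0.03  ]
base [313 197] [ 0.6477 -0.0238  0.03  ]
((557.2535400390625, 57.43156433105469), (335.2002868652344, 197.75076293945312), 84.88856506347656)
scene brass [281.8 211.9] [ 14  11 129] [ 0.4108 -0.3112  0.007 ]
scene brass [232.2 222.2] [11  9 79] [ 0.5487 -0.3752  0.007 ]
```

View pics/t0c.png

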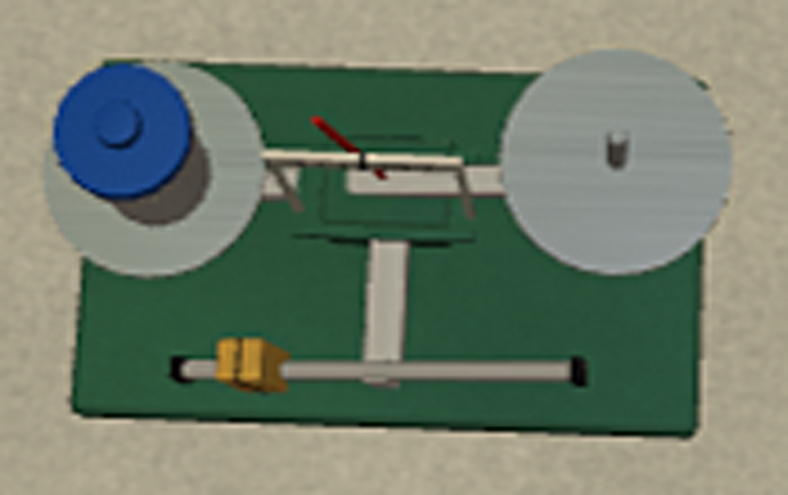

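The crop shows the weights pan centred at crop (616,160), its post tip at (617,137), the bar caps at (180,369) and (578,371), and the poise at (240,362) near the left end.

Run:
```python
from h import *
import json
b=img('top');a=img('scene')
f=lambda u,v,z:onz(b,195+(u+.5)/4.5-.5,180+(v+.5)/4.5-.5,z).round(4)
print('W',f(616,160,.139),'tip',f(618,137,.184),'Wleft',f(501,160,.139),'Wright',f(732,160,.139))
print('P',f(153,165,.091),'Pl',f(43,180,.091))
L,R=f(180,369,.053),f(578,371,.097);print('bar',L,R,np.linalg.norm(L-R),(L+R)/2)
print('poise top', f(237,360,.1-.008), 'knob',f(119,122,.091+.106))
# scene: weights pan ellipse
gray=cv2.cvtColor(a['pixels'],cv2.COLOR_BGR2GRAY)
for n,(d,x0,x1,y0,y1) in dict(s=(a,225,440,190,360)).items():
    cv2.imwrite('pics/s1c.png',cv2.resize(d['pixels'][y0:y1,x0:x1],None,fx=3.5,fy=3.5,interpolation=2))
```

```text
W [ 0.5705 -0.0641  0.139 ] tip [ 0.5701 -0.0644  0.184 ] Wleft [ 0.5736 -0.0072  0.139 ] Wright [ 0.5673 -0.1216  0.139 ]
P [0.5932 0.1749 0.091 ] Pl [0.5883 0.232  0.091 ]
bar [0.4915 0.1695 0.053 ] [ 0.4724 -0.0399  0.097 ] 0.21482357878035643 [0.48195 0.0648  0.075  ]
poise top [0.4881 0.1332 0.092 ] knob [0.5866 0.1695 0.197 ]
```

View pics/s1c.png

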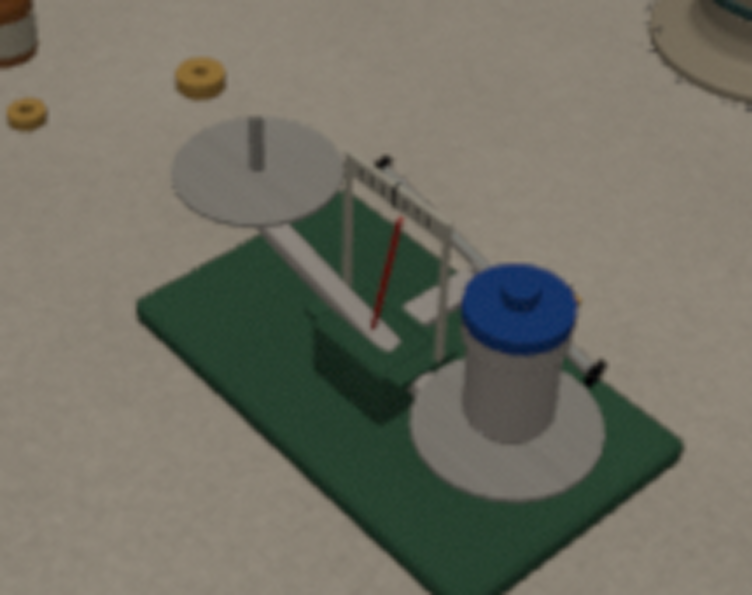

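Both views agree on the rings: w200 at (0.411,-0.311) and w100 at (0.548,-0.376). The post is at (0.5705,-0.0642). The pan spacing (0.240) and the bar centre both match the given geometry, with a yaw of -5.4°. Moving to w200.

move_arm --steps '[0,0,-0.021,0.02,-0.05,0,1,0,0,-0.042,0.04,-0.1,0,1,0,0,-0.063,0.05,-0.15,0,1,0,0,-0.084,0.07,-0.2,0,1,0,0,-0.105,0.08,-0.25,0,1,0,0,-0.126,0.09,-0.3,0,1,0,0,-0.147,0.1,-0.35,0,1,0,0,-0.168,0.12,-0.4,0,1,0,0,-0.19,0.13,-0.45,0,1,0,0,-0.2114,0.14,-0.5,0,1]' --squeeze 30

```text
clock: 1.3
position: [0.3259, 0.0611, 0.2487]
ee_rot: [0.001, 0.741, 0.671, 0.001]
contact_force: [0.7, 0.3, -0.2]
width: 0.0852
gripper_force: 0.0
```

move_arm --steps '[0,0,0,0.01,-0.048,0,1,0,0,0,0.02,-0.096,0,1,0,0,0,0.03,-0.144,0,1,0,0,0,0.045,-0.19,0,1,0,0,0,0.055,-0.238,0,1,0,0,0,0.065,-0.285,-0.01,1,0,0,0,0.075,-0.325,-0.035,0.6,0,0,0,0.081,-0.353,-0.07,0.5,0,0,0,0.081,-0.353,-0.1,0.5,0,0,0,0.081,-0.353,-0.127,0.5]'

```text
clock: 2.3
position: [0.4064, -0.291, 0.1196]
ee_rot: [-0.001, 0.74, 0.672, -0.0]
contact_force: [0.1, 0.4, -0.4]
width: 0.0639
gripper_force: 0.0
```

Run:
```python
from h import *
w=img('wrist','w1.png');s=manip.get_state();print(s['position'],s['ee_rot'],s['width'],(-w['R'].T@w['t']))
m=cv2.inRange(cv2.cvtColor(w['pixels'],cv2.COLOR_BGR2HSV),(14,110,70),(30,255,255))
for c in cv2.findContours(m,cv2.RETR_CCOMP,cv2.CHAIN_APPROX_NONE)[0]:
    if len(c)>25:
        e=cv2.fitEllipse(c);print(e,onz(w,*e[0],.017).round(4))
```

```text
[ 0.40413238 -0.28844776  0.11582347] [-4.67792157e-03  7.40056195e-01  6.72528693e-01 -3.19285222e-04] 0.06434619637879464 [ 0.41262363 -0.22346889  0.2468514 ]
((555.9629516601562, 351.46893310546875), (38.52676010131836, 53.332862854003906), 71.99968719482422) [ 0.5441 -0.3712  0.017 ]
((331.76220703125, 276.0587463378906), (69.03559875488281, 72.3964614868164), 80.37458801269531) [ 0.4105 -0.3086  0.017 ]
((332.340087890625, 276.44464111328125), (19.57208251953125, 22.250762939453125), 132.8253631591797) [ 0.4108 -0.3089  0.017 ]
```

View pics/w1.png

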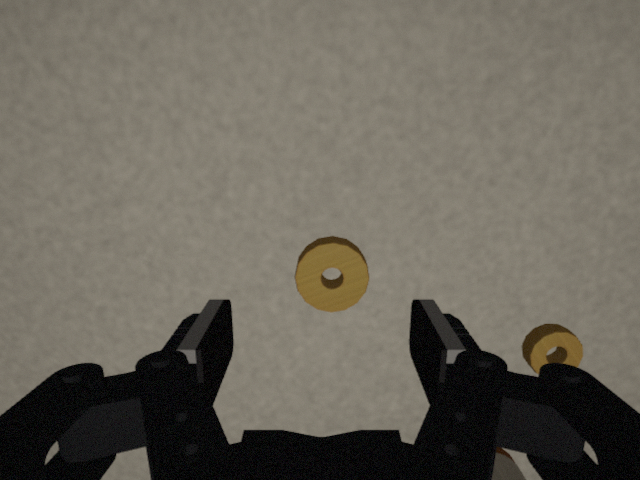

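The wrist view shows w200 at (332,276), between the fingers but ahead of them. w100 is at (556,351). I'll close in and look again once the arm is still.

move_arm --steps '[0,0,0,0.004,-0.012,-0.01,0.5,0,0,0,0.007,-0.0215,-0.02,0.5,0,0,0,0.007,-0.0215,-0.03,0.5,0,0,0,0.007,-0.0215,-0.04,0.5,0,0,0,0.007,-0.0215,-0.05,0.5,0,0,0,0.007,-0.0215,-0.05,0.5,0,0,0,0.007,-0.0215,-0.05,0.5,0,0,0,0.007,-0.0215,-0.05,0.5,0,0,0,0.007,-0.0215,-0.05,0.5,0,0,0,0.007,-0.0215,-0.05,0.5]'

```text
clock: 3.35
position: [0.414, -0.3117, 0.0718]
ee_rot: [0.001, 0.74, 0.673, 0.0]
contact_force: [-0.0, -0.7, 0.2]
width: 0.0643
gripper_force: 0.0
```

```bash
cat > wr.py <<'E'
from h import *
import sys
Z=float(sys.argv[1])
w=img('wrist');s=manip.get_state();print(s['clock'],s['position'].round(4) if hasattr(s['position'],'round') else s['position'],s['ee_rot'],s['width'])
m=cv2.inRange(cv2.cvtColor(w['pixels'],cv2.COLOR_BGR2HSV),(14,110,70),(30,255,255))
for c in cv2.findContours(m,cv2.RETR_CCOMP,cv2.CHAIN_APPROX_NONE)[0]:
    if len(c)>25:
        e=cv2.fitEllipse(c);print(np.round(e[0],1),np.round(e[1],1),onz(w,*e[0],Z).round(4))
cv2.imwrite('pics/w_last.png',w['pixels'])
E
python3 wr.py .017
```

```text
3.4 [ 0.4139 -0.3117  0.0717] [4.09903627e-04 7.39616806e-01 6.73028090e-01 4.77826075e-05] 0.06379980301883109
[599.3 362.4] [43.8 59.2] [ 0.5463 -0.3694  0.017 ]
[314. 271.] [88.3 92.2] [ 0.4106 -0.3084  0.017 ]
[314.2 272.4] [25.8 27.6] [ 0.4106 -0.3091  0.017 ]
```

move_arm --steps '[0,0,0,-0.003,0.0015,-0.02,0.4,0,0,0,-0.003,0.0015,-0.035,0.4,0,0,0,-0.003,0.0015,-0.045,0.4,0,0,0,-0.003,0.0015,-0.053,0.4,0,0,0,-0.003,0.0015,-0.056,0.4,0,0,0,-0.003,0.0015,-0.056,0.1,0,0,0,-0.003,0.0015,-0.056,-0.1,0,0,0,-0.003,0.0015,-0.056,-0.2,0,0,0,-0.003,0.0015,-0.056,-0.2,0,0,0,-0.003,0.0015,-0.056,-0.2]'

```text
clock: 4.4
position: [0.411, -0.3103, 0.0156]
ee_rot: [0.0, 0.74, 0.673, 0.0]
contact_force: [-0.4, -0.1, -0.8]
width: 0.0424
gripper_force: 30.8
```

move_arm --steps '[0,0,0,0,0,0.03,-0.2,0,0,0,0,0,0.075,-0.2,0,0,0,0.01,0.01,0.12,-0.2,0,0,0,0.03,0.04,0.155,-0.2,0,0,0,0.05,0.075,0.185,-0.2,0,0,0,0.073,0.11,0.21,-0.2,0,0,0,0.095,0.145,0.22,-0.2,0,0,0,0.12,0.185,0.22,-0.2,0,0,0,0.145,0.22,0.22,-0.2,0,0,0,0.1595,0.24,0.22,-0.2]'

```text
clock: 5.4
position: [0.5714, -0.067, 0.2352]
ee_rot: [-0.0, 0.739, 0.674, 0.001]
contact_force: [-0.4, -0.2, -2.3]
width: 0.0423
gripper_force: 31.7
```

move_arm --steps '[0,0,0,0,0.005,0,-0.2,0,0,0,0,0.006,0,-0.2,0,0,0,0,0.006,0,-0.2,0,0,0,0,0.006,0,-0.2,0,0,0,0,0.006,0,-0.2,0,0,0,0,0.006,0,-0.2,0,0,0,0,0.006,0,-0.2,0,0,0,0,0.006,0,-0.2,0,0,0,0,0.006,0,-0.2,0,0,0,0,0.006,0,-0.2]'

```text
clock: 6.4
position: [0.5703, -0.0641, 0.2353]
ee_rot: [0.0, 0.74, 0.673, 0.0]
contact_force: [0.1, -0.3, -2.4]
width: 0.0421
gripper_force: 31.7
```

```bash
python3 wr.py .237
python3 - <<'E'
from h import *
w=img('wrist');print(proj(w,[.5705,-.0642,.184]),proj(w,[.5705,-.0642,.139]),proj(w,manip.get_state()['position']))
cv2.imwrite('pics/c2.png',w['pixels'])
b=img('top');cv2.imwrite('pics/t2.png',b['pixels'])
E
```

```text
6.45 [ 0.5703 -0.064   0.2353] [3.25048380e-05 7.39611710e-01 6.73033816e-01 2.38161002e-05] 0.04156517125988227
[320.9 326.1] [127.7 129.8] [ 0.5701 -0.0603  0.237 ]
[320.9 324. ] [15.6 29.7] [ 0.5702 -0.0595  0.237 ]
[322.5989318  279.98960764] [322.32120979 251.32964259] [322.45418667 333.74815116]
```

View pics/c2.png

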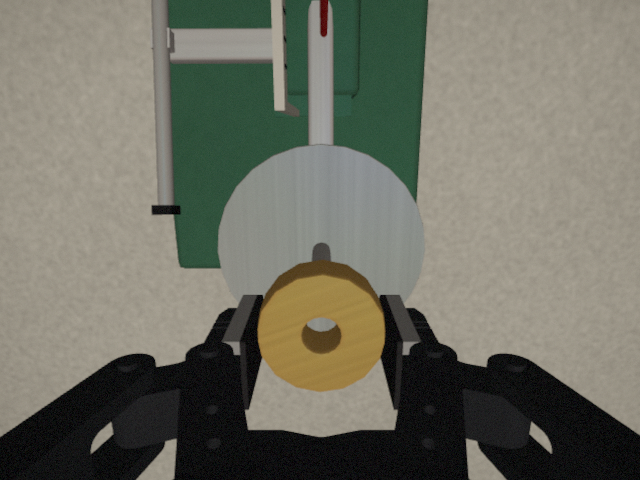

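The view shows the bore centred at about (322,335), and the pan from column 219 to 424 with its top edge at row 145. The post base's far edge is at row 242. I'll check these in the same camera.

Run:
```python
from h import *
w=img('wrist');c=np.array([.5705,-.0642,.139])
y=np.array([.0945,.9955,0]);x=np.array([.9955,-.0945,0])
for k in(y*.058,-x*.058,x*.058,y*.005):print(proj(w,c+k).round(1))
print(onz(w,322,335,.2367).round(4),[onz(w,322,v,.139)[1].round(4) for v in(242,245)])
for v in (317,353):print(onz(w,322,v,.2367).round(4))
g=cv2.cvtColor(w['pixels'],cv2.COLOR_BGR2GRAY);print(g[136:152,300],g[120:152:2,380],g[236:262,321],g[243,210:230],g[243,415:432])
print(g[305:365:1,322])
```

```text
[322.5 145.4]
[219.  251.3]
[425.6 251.4]
[322.3 242.8]
[ 0.5702 -0.0637  0.2367] [np.float64(-0.0587), np.float64(-0.0605)]
[ 0.5708 -0.0571  0.2367]
[ 0.5695 -0.0704  0.2367]
[ 70  73  71  68  70  68  65  70  70  67  91 130 142 142 144 142] [70 72 69 70 66 69 70 72 69 69 69 71 70 72 68 68] [142 141 142 141 142 134 109  70  70  68  72  70  67  66  66  71  67  71
  70  67  71  70  66  68  69  64] [ 71  70  70  74  68  69  66  81 125 137 140 139 139 142 139 142 140 140
 140 137] [140 140 140 140 139 139 140 143 143 141 149 153 154 152 154 152 152]
[136 132 134 132 135 134 134 133 133 129 128 132 136 138 139 139 139 139
 138 140 139 138 139 138 134 130  99  65  62  61  64  65  64  65  66  65
  66  63  68  66  68  63  70  69  67  70  71  80  96 124 137 137 137 135
 133 134 131 131 130 132]
```

move_arm --steps '[0,0,0,0.0003,-0.0004,-0.015,-0.2,0,0,0,0.0003,-0.0004,-0.028,-0.2,0,0,0,0.0003,-0.0004,-0.036,-0.2,0,0,0,0.0003,-0.0004,-0.044,-0.2,0,0,0,0.0003,-0.0004,-0.052,-0.2,0,0,0,0.0003,-0.0004,-0.06,-0.2,0,0,0,0.0003,-0.0004,-0.068,-0.2,0,0,0,0.0003,-0.0004,-0.073,-0.2,0,0,0,0.0003,-0.0004,-0.077,-0.2,0,0,0,0.0003,-0.0004,-0.077,-0.2]'

```text
clock: 7.6
position: [0.5703, -0.0644, 0.1578]
ee_rot: [-0.0, 0.74, 0.673, -0.0]
contact_force: [0.0, -0.5, -1.7]
width: 0.0423
gripper_force: 31.7
```

move_arm --steps '[0,0,0,0,0,0,0.15,0,0,0,0,0,0,0.3,0,0,0,0,0,0,0.3,0,0,0,0,0,0.01,0.3,0,0,0,0,0,0.03,0.3,0,0,0,0,0,0.06,0.3,0,0,0,0,0,0.09,0.3,0,0,0,0,0,0.1,0.3,0,0,0,-0.03,-0.02,0.1,0.3,0,0,0,-0.07,-0.05,0.1,0.3]'

```text
clock: 8.6
position: [0.5011, -0.1142, 0.2583]
ee_rot: [0.001, 0.739, 0.674, 0.001]
contact_force: [-0.2, -0.4, -0.8]
width: 0.0556
gripper_force: 0.0
```

move_arm --steps '[0,0,0,-0.02,-0.04,0,0.2,0,0,0,-0.04,-0.08,0,0,0,0,0,-0.04,-0.09,0,-0.5,0,0,0,-0.04,-0.09,0,-1,0,0,0,-0.04,-0.09,0,-1,0,0,0,-0.04,-0.09,0,-1,0,0,0,-0.04,-0.09,0,-1,0,0,0,-0.04,-0.09,0,-1,0,0,0,-0.04,-0.09,0,-1,0,0,0,-0.04,-0.09,0,-1]'

```text
clock: 9.6
position: [0.4607, -0.2041, 0.2583]
ee_rot: [0.0, 0.739, 0.673, 0.0]
contact_force: [-0.4, 0.1, -0.7]
width: 0.0
gripper_force: 0.0
```

Run:
```python
from h import *
a=img('scene','s3.png');b=img('top','t3.png')
A=cv2.resize(a['pixels'][190:360,225:440],None,fx=2.9,fy=2.9,interpolation=2)
B=cv2.resize(b['pixels'][180:290,195:370],None,fx=3.56,fy=3.56,interpolation=2)[:,:623]
A=A[:,:623];v=np.vstack([A[:493],B]);print(v.shape)
cv2.imwrite('pics/v3.png',cv2.resize(v,None,fx=.66,fy=.66) if v.shape[0]>600 else v)
s=manip.get_state();print(s['clock'],s['position'],s['width'])
```

```text
(885, 623, 3)
9.7 [ 0.46061129 -0.20432796  0.25833761] 0.0002946203625296023
```

View pics/v3.png

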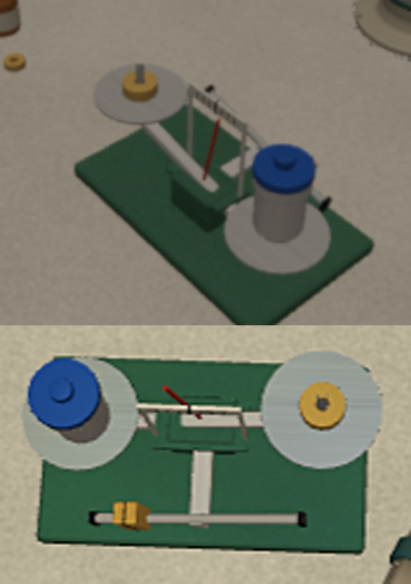

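Both views show w200 seated on the pan, with the pointer unchanged at about (339,253), so the beam is still on the part-side stop. The bucket is therefore above about 268 g and both weights are needed. Fetching w100.

move_arm --steps '[0,0,0,0.02,-0.04,0,-0.5,0,0,0,0.04,-0.08,0,0,0,0,0,0.06,-0.12,-0.01,0.2,0,0,0,0.08,-0.155,-0.03,0.2,0,0,0,0.0875,-0.172,-0.06,0.2,0,0,0,0.0875,-0.172,-0.1,0.2,0,0,0,0.0875,-0.172,-0.145,0.2,0,0,0,0.0875,-0.172,-0.18,0.2,0,0,0,0.0875,-0.172,-0.186,0.2,0,0,0,0.0875,-0.172,-0.186,0.2]'

```text
clock: 10.7
position: [0.5477, -0.3762, 0.0714]
ee_rot: [-0.001, 0.74, 0.673, -0.0]
contact_force: [0.4, 0.1, 0.5]
width: 0.0516
gripper_force: 0.0
```

move_arm --steps '[0,0,0,0,0,0,0.2,0,0,0,0,0,0,0.2,0,0,0,0,0,0,0.2,0,0,0,0,0,0,0.2,0,0,0,0,0,0,0.2,0,0,0,0,0,0,0.2,0,0,0,0,0,0,0.2,0,0,0,0,0,0,0.2,0,0,0,0,0,0,0.2,0,0,0,0,0,0,0.2]'

```text
clock: 11.7
position: [0.5481, -0.3764, 0.0722]
ee_rot: [-0.0, 0.74, 0.673, 0.0]
contact_force: [0.3, 0.7, 0.1]
width: 0.0516
gripper_force: 0.0
```

```bash
python3 wr.py .013
```

```text
11.75 [ 0.5481 -0.3765  0.0723] [-1.46022430e-05  7.39652140e-01  6.72989383e-01  4.05349036e-05] 0.051293306334798006
[318.4 271.3] [66.8 68.6] [ 0.5465 -0.3751  0.013 ]
[318.8 271.7] [24.  27.2] [ 0.5466 -0.3753  0.013 ]
```

move_arm --steps '[0,0,0,-0.0013,0.001,-0.02,0.1,0,0,0,-0.0013,0.001,-0.035,0,0,0,0,-0.0013,0.001,-0.046,0,0,0,0,-0.0013,0.001,-0.052,0,0,0,0,-0.0013,0.001,-0.0548,0,0,0,0,-0.0013,0.001,-0.0548,-0.15,0,0,0,-0.0013,0.001,-0.0548,-0.3,0,0,0,-0.0013,0.001,-0.0548,-0.4,0,0,0,-0.0013,0.001,-0.0548,-0.4,0,0,0,-0.0013,0.001,-0.0548,-0.4]'

```text
clock: 12.75
position: [0.547, -0.3756, 0.0179]
ee_rot: [0.0, 0.74, 0.673, 0.0]
contact_force: [-0.4, -0.3, -0.1]
width: 0.0321
gripper_force: 29.9
```

move_arm --steps '[0,0,0,0,0,0.03,-0.4,0,0,0,0,0,0.075,-0.4,0,0,0,0,0.01,0.12,-0.4,0,0,0,0,0.035,0.16,-0.4,0,0,0,0.005,0.07,0.19,-0.4,0,0,0,0.01,0.11,0.21,-0.4,0,0,0,0.013,0.155,0.2175,-0.4,0,0,0,0.017,0.2,0.2175,-0.4,0,0,0,0.02,0.245,0.2175,-0.4,0,0,0,0.0234,0.285,0.2175,-0.4]'

```text
clock: 13.75
position: [0.5697, -0.0882, 0.2353]
ee_rot: [0.0, 0.74, 0.673, 0.0]
contact_force: [1.1, 0.5, -1.7]
width: 0.0322
gripper_force: 30.1
```

move_arm --steps '[0,0,0,0,0.02,0,-0.4,0,0,0,0,0.0263,0,-0.4,0,0,0,0,0.0263,0,-0.4,0,0,0,0,0.0263,0,-0.4,0,0,0,0,0.0263,0,-0.4,0,0,0,0,0.0263,0,-0.4,0,0,0,0,0.0263,0,-0.4,0,0,0,0,0.0263,0,-0.4,0,0,0,0,0.0263,0,-0.4,0,0,0,0,0.0263,0,-0.4]'

```text
clock: 14.75
position: [0.5701, -0.0643, 0.235]
ee_rot: [0.0, 0.74, 0.673, -0.0]
contact_force: [0.3, 1.0, -0.7]
width: 0.0324
gripper_force: 30.1
```

```bash
python3 wr.py .2305
python3 - <<'E'
from h import *
w=cv2.imread('pics/w_last.png');g=cv2.cvtColor(w,cv2.COLOR_BGR2GRAY)
print(g[305:370,320].tolist());print(g[335,290:350].tolist())
W=img('wrist');c=np.array([.5705,-.0642,.139])
y=np.array([.0945,.9955,0]);x=np.array([.9955,-.0945,0])
for k in(y*.058,-x*.058,x*.058):print(proj(W,c+k).round(1))
print(g[136:152,300],g[243,210:230],g[243,415:432])
for v in(315,320,345,350,355,360):print(v,onz(W,320,v,.2305).round(4))
E
```

```text
14.8 [ 0.5702 -0.0642  0.235 ] [5.94437547e-05 7.39622735e-01 6.73021698e-01 3.44319020e-05] 0.031965381653099756
[321.2 295.9] [ 91.3 165.7] [ 0.5709 -0.0524  0.2305]
[320.8 321.1] [20.2 32.2] [ 0.5699 -0.0617  0.2305]
[321.4 262.1] [24.5 29.4] [ 0.5721 -0.0403  0.2305]
[129, 131, 130, 132, 129, 125, 124, 134, 140, 141, 141, 141, 140, 138, 140, 141, 139, 139, 141, 139, 138, 139, 140, 140, 141, 128, 79, 64, 62, 67, 66, 66, 67, 67, 68, 66, 65, 68, 65, 68, 75, 93, 116, 131, 130, 130, 128, 130, 126, 128, 127, 129, 128, 129, 129, 129, 128, 128, 130, 130, 131, 133, 133, 132, 127]
[136, 136, 131, 135, 134, 131, 133, 133, 130, 131, 131, 131, 127, 103, 79, 70, 71, 71, 71, 72, 73, 69, 65, 69, 67, 66, 67, 65, 67, 67, 66, 73, 69, 65, 67, 64, 67, 61, 64, 63, 68, 61, 65, 64, 63, 64, 61, 66, 66, 107, 124, 124, 128, 128, 130, 129, 131, 129, 129, 127]
[322.6 145.1]
[219.1 251.2]
[425.9 251.2]
[ 71  74  70  68  68  71  67  68  68  77 110 145 141 145 145 145] [ 69  73  73  74  74  67  70  83 125 143 144 139 140 142 143 144 140 139
 140 139] [141 140 139 143 142 141 142 142 143 143 150 152 155 154 152 155 154]
315 [ 0.5698 -0.0593  0.2305]
320 [ 0.5696 -0.0612  0.2305]
345 [ 0.5687 -0.0709  0.2305]
350 [ 0.5685 -0.0728  0.2305]
355 [ 0.5683 -0.0748  0.2305]
360 [ 0.5681 -0.0768  0.2305]
```

move_arm --steps '[0,0,0,0,0,-0.012,-0.4,0,0,0,0,0,-0.025,-0.4,0,0,0,0,0,-0.033,-0.4,0,0,0,0,0,-0.041,-0.4,0,0,0,0,0,-0.048,-0.4,0,0,0,0,0,-0.054,-0.4,0,0,0,0,0,-0.0575,-0.4,0,0,0,0,0,-0.0575,-0.4,0,0,0,0,0,-0.0575,-0.4,0,0,0,0,0,-0.0575,-0.4]'

```text
clock: 15.85
position: [0.5705, -0.0642, 0.178]
ee_rot: [0.0, 0.74, 0.673, 0.0]
contact_force: [0.6, -0.2, -0.6]
width: 0.0322
gripper_force: 30.2
```

move_arm --steps '[0,0,0,0,0,0,-0.15,0,0,0,0,0,0,0,0,0,0,0,0,0,0.1,0,0,0,0,0,0.015,0.1,0,0,0,0,0,0.04,0.1,0,0,0,0,0,0.08,0.1,0,0,0,-0.01,0,0.09,-0.3,0,0,0,-0.04,-0.03,0.09,-1,0,0,0,-0.08,-0.06,0.09,-1,0,0,0,-0.1,-0.1,0.09,-1]'

```text
clock: 16.85
position: [0.4668, -0.1632, 0.2675]
ee_rot: [-0.001, 0.739, 0.674, -0.0]
contact_force: [0.9, 0.2, 0.1]
width: 0.0004
gripper_force: 0.0
```

move_arm --steps '[0,0,0,0,0,0,-1,0,0,0,0,0,0,-1,0,0,0,0,0,0,-1,0,0,0,0,0,0,-1,0,0,0,0,0,0,-1,0,0,0,0,0,0,-1,0,0,0,0,0,0,-1,0,0,0,0,0,0,-1,0,0,0,0,0,0,-1,0,0,0,0,0,0,-1]'

```text
clock: 17.85
position: [0.4702, -0.1642, 0.2675]
ee_rot: [0.0, 0.74, 0.673, 0.0]
contact_force: [0.3, 0.7, -0.6]
width: -0.0001
gripper_force: 0.0
```

Run:
```python
from h import *
a=img('scene','s4.png');b=img('top','t4.png')
A=cv2.resize(a['pixels'][190:360,225:440],None,fx=1.8,fy=1.8,interpolation=2)
B=cv2.resize(b['pixels'][180:290,195:370],None,fx=2.211,fy=2.211,interpolation=2)
B=cv2.resize(B,(387,243));v=np.vstack([A,B]);print(v.shape)
cv2.imwrite('pics/v4.png',v)
piv=np.array([.5818,.0554,.075]);ex=np.array([.9955,-.0945,0]);ey=np.array([.0945,.9955,0])
# predicted pixels of pointer tip for tilt th in scene; pointer rises 115 mm; positive th: weights(-y) down -> tip moves -y
for th in(-.2,-.1,0,.1): 
    X=piv+np.array([0,0,1])*.115*np.cos(th)-ey*.115*np.sin(th);print(th,proj(a,X).round(1),proj(b,X).round(1))
for n,d in(('s',a),('t',b)):
    h=cv2.cvtColor(d['pixels'],cv2.COLOR_BGR2HSV)
    m=cv2.inRange(h,(0,110,40),(8,255,255))|cv2.inRange(h,(172,110,40),(180,255,255))
    k=np.zeros_like(m)
    if n=='s':k[230:300,310:370]=1
    else:k[190:240,230:320]=1
    p=np.argwhere((m*k)>0)
    if len(p):i=p[:,0].argmin();print(n,len(p),'top',p[i][::-1],'bot',p[p[:,0].argmax()][::-1])
```

```text
(549, 387, 3)
-0.2 [339.2 251.6] [264.9 206.8]
-0.1 [335.6 248.3] [270.1 206.8]
0 [332.  245.4] [275.4 207. ]
0.1 [328.4 242.9] [280.8 207.2]
s 53 top [336 249] bot [331 282]
t 25 top [269 205] bot [280 219]
```

View pics/v4.png

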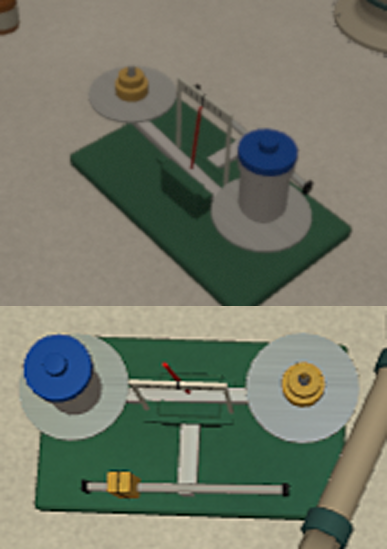

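Both rings are stacked on the post and the beam is off its stop. The pointer tip, at about (336,249) in the scene view and (269,205) in the top view, gives a tilt of about -0.115 rad. That means the poise must travel about +80 mm, so I'll go to its part-side face.

move_arm --steps '[0,0,0,0.003,0.045,0,-1,0,0,0,0.006,0.092,0,-1,0,0,0,0.009,0.139,0,-1,0,0,0,0.012,0.186,0,-1,0,0,0,0.015,0.233,0,-1,0,0,0,0.018,0.28,0,-1,0,0,0,0.0223,0.32,-0.01,-1,0,0,0,0.0223,0.3366,-0.05,-1,0,0,0,0.0223,0.3366,-0.08,-1,0,0,0,0.0223,0.3366,-0.08,-1]'

```text
clock: 18.95
position: [0.4893, 0.1725, 0.1836]
ee_rot: [-0.002, 0.739, 0.674, -0.004]
contact_force: [-0.5, -0.6, -0.2]
width: -0.0002
gripper_force: 0.0
```

Run:
```python
from h import *
w=img('wrist','w5.png');s=manip.get_state();print(s['position'])
for z in(.1,):print([proj(w,[.4823+.0945*y,.0649+.9955*y,z]).round(0).tolist() for y in(.105,.063,.02)])
```

```text
[0.4911122  0.17233687 0.18604634]
[[329.0, 263.0], [329.0, 334.0], [328.0, 399.0]]
```

View pics/w5.png

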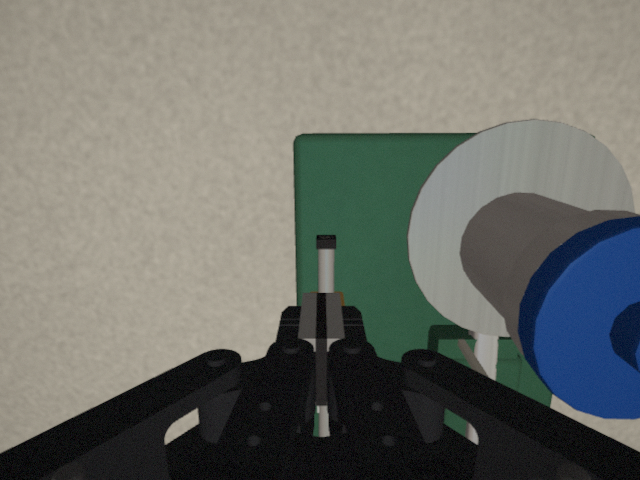

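The wrist view shows the closed fingers aligned with the bar, whose end cap is at (326,241). A sliver of the poise shows at (343,298), just on the -y side of the fingers. Descending and nudging.

move_arm --steps '[0,0,0,0.0006,0.006,-0.03,-1,0,0,0,0.0006,0.006,-0.06,-1,0,0,0,0.0006,0.006,-0.078,-1,0,0,0,0.0006,0.006,-0.0805,-1,0,0,0,0.0002,0.002,-0.0805,-1,0,0,0,-0.0003,-0.003,-0.0805,-1,0,0,0,-0.0008,-0.008,-0.0805,-1,0,0,0,-0.0013,-0.014,-0.0805,-1,0,0,0,-0.0019,-0.02,-0.0805,-1,0,0,0,-0.0025,-0.026,-0.0805,-1]'

```text
clock: 20.0
position: [0.4906, 0.1465, 0.1077]
ee_rot: [0.0, 0.74, 0.673, 0.001]
contact_force: [0.6, 2.2, 2.4]
width: -0.0001
gripper_force: 1.4
```

```bash
cat > pt.py <<'E'
from h import *
piv=np.array([.5818,.0554,.075]);ey=np.array([.0945,.9955,0])
def red(d,box):
    h=cv2.cvtColor(d['pixels'],cv2.COLOR_BGR2HSV)
    m=cv2.inRange(h,(0,100,35),(9,255,255))|cv2.inRange(h,(171,100,35),(180,255,255))
    x0,x1,y0,y1=box;k=np.zeros_like(m);k[y0:y1,x0:x1]=255
    return np.argwhere(m&k)
a=img('scene');p=red(a,(305,365,232,300))
# line fit of pointer, compare with the direction predicted for tilts
l=cv2.fitLine(p[:,::-1].astype(np.float32),cv2.DIST_L2,0,.01,.01).ravel()
ths=np.linspace(-.22,.22,89);A=[]
for t in ths:
    f=lambda r:proj(a,piv+np.array([0,0,r*np.cos(t)])-ey*r*np.sin(t))
    q=f(.115)-f(.03);A.append(np.arctan2(q[0],-q[1]))
print('scene tilt by direction',round(float(np.interp(np.arctan2(l[0]*np.sign(-l[1]),abs(l[1])),A[::-1],ths[::-1])),4),len(p),'top',p[p[:,0].argmin()][::-1])
s=manip.get_state();print(s['clock'],np.round(s['position'],4),np.round(s['contact_force'],1))
E
python3 pt.py
```

```text
scene tilt by direction -0.1815 53 top [338 252]
20.05 [0.4905 0.1456 0.1075] [-0.   1.5  0.9]
```

move_arm --steps '[0,0,0,-0.0005,-0.005,0,-1,0,0,0,-0.001,-0.01,0,-1,0,0,0,-0.0015,-0.015,0,-1,0,0,0,-0.002,-0.021,0,-1,0,0,0,-0.0025,-0.027,0,-1,0,0,0,-0.003,-0.033,0,-1,0,0,0,-0.0035,-0.039,0,-1,0,0,0,-0.004,-0.045,0,-1,0,0,0,-0.0047,-0.05,0,-1,0,0,0,-0.0047,-0.05,0,-1]'

```text
clock: 21.05
position: [0.4848, 0.0953, 0.1068]
ee_rot: [0.0, 0.74, 0.673, -0.001]
contact_force: [-0.1, 0.4, 0.1]
width: -0.0
gripper_force: 0.0
```

move_arm --steps '[0,0,0,0.0005,0.005,0,-1,0,0,0,0.001,0.012,0,-1,0,0,0,0.001,0.012,0,-1,0,0,0,0.001,0.012,0,-1,0,0,0,0.001,0.012,0,-1,0,0,0,0.001,0.012,0,-1,0,0,0,0.001,0.012,0,-1,0,0,0,0.001,0.012,0,-1,0,0,0,0.001,0.012,0,-1,0,0,0,0.001,0.012,0,-1]'

```text
clock: 22.05
position: [0.4863, 0.1084, 0.107]
ee_rot: [0.0, 0.74, 0.673, 0.0]
contact_force: [0.4, 0.9, 0.0]
width: -0.0002
gripper_force: 0.0
```

move_arm --steps '[0,0,0,0,0,0,-1,0,0,0,0,0,0,-1,0,0,0,0,0,0,-1,0,0,0,0,0,0,-1,0,0,0,0,0,0,-1,0,0,0,0,0,0,-1,0,0,0,0,0,0,-1,0,0,0,0,0,0,-1,0,0,0,0,0,0,-1,0,0,0,0,0,0,-1]'

```text
clock: 23.05
position: [0.4863, 0.1084, 0.107]
ee_rot: [0.0, 0.74, 0.673, 0.0]
contact_force: [-0.2, -0.5, -0.0]
width: -0.0005
gripper_force: 0.0
```

```bash
python3 pt.py
```

```text
scene tilt by direction -0.0231 63 top [332 247]
23.1 [0.4863 0.1084 0.107 ] [ 0.3  0.9 -0.2]
```

move_arm --steps '[0,0,0,0,0,0.04,-1,0,0,0,0,0,0.09,-1,0,0,0,0,0,0.135,-1,0,0,0,0.02,-0.03,0.143,-1,0,0,0,0.045,-0.06,0.143,-1,0,0,0,0.07,-0.095,0.143,-1,0,0,0,0.087,-0.118,0.143,-1,0,0,0,0.087,-0.118,0.143,-1,0,0,0,0.087,-0.118,0.143,-1,0,0,0,0.087,-0.118,0.143,-1]'

```text
clock: 24.1
position: [0.5724, -0.0087, 0.2499]
ee_rot: [-0.001, 0.739, 0.673, -0.0]
contact_force: [0.0, 1.0, 0.1]
width: 0.0002
gripper_force: 0.0
```

```bash
cat > sc.py <<'E'
from h import *
import sys
w=img('wrist');d=w['pixels'];cv2.imwrite('pics/%s.png'%sys.argv[1],d)
piv=np.array([.5818,.0554,.19]);ey=np.array([.0945,.9955,0]);ex=np.array([.9955,-.0945,0])
h=cv2.cvtColor(d,cv2.COLOR_BGR2HSV)
m=cv2.inRange(h,(0,100,35),(9,255,255))|cv2.inRange(h,(171,100,35),(180,255,255))
wh=cv2.inRange(h,(0,0,110),(180,70,255))
n,l,st,c=cv2.connectedComponentsWithStats(m)
for i in range(1,n):
    if st[i,4]>10:print('red',st[i],c[i].round(1))
loc=lambda u,v:[round(float((onz(w,u,v,.19)-piv)@e)*1000,2) for e in(ex,ey)]
print('scale pred',[proj(w,piv+ey*k).round(0).tolist() for k in(-.047,0,.047)])
n,l,st,c=cv2.connectedComponentsWithStats(wh)
for i in range(1,n):
    if st[i,4]>300:print('white',st[i],c[i].round(1))
E
python3 sc.py w6
```

```text
red [326 116  12  16 122] [330.8 122.8]
scale pred [[329.0, 237.0], [330.0, 133.0], [331.0, 13.0]]
white [     0      0    640    453 183800] [327.6 209.7]
white [ 272    0  106  128 2558] [306.6  37.2]
white [ 190  116   93   29 2389] [239.6 129.9]
white [313 406  17  31 447] [320.9 421.8]
white [164 408  35  36 552] [181.6 425.7]
white [444 409  34  35 538] [460.1 425.7]
```

Run:
```python
import cv2
b=cv2.imread('pics/w6.png')[0:260,240:400]
cv2.imwrite('pics/w6c.png',cv2.resize(b,None,fx=2.3,fy=2.3,interpolation=2))
```

```text
(no output)
```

View pics/w6c.png

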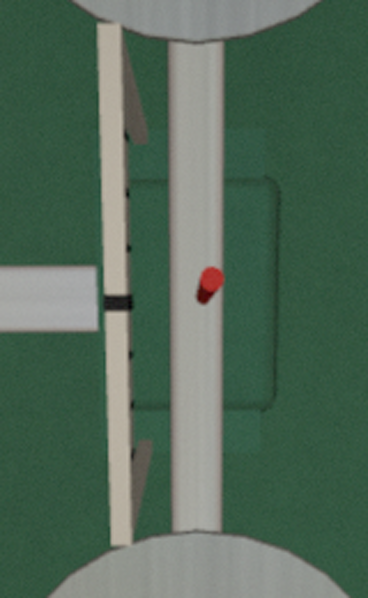

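The crop shows the black middle mark at crop (118,302) and the red pointer's tip disc at (212,277), towards the part side. I'll use this pair for a precise offset.

```bash
cat > sc.py <<'E'
from h import *
import sys
f=sys.argv[1];w=img('wrist');d=w['pixels'];cv2.imwrite('pics/%s.png'%f,d)
piv=np.array([.5818,.0554,.19]);ey=np.array([.0945,.9955,0]);ex=np.array([.9955,-.0945,0])
loc=lambda u,v:np.array([(onz(w,u,v,.19)-piv)@e for e in(ex,ey)])*1000
h=cv2.cvtColor(d,cv2.COLOR_BGR2HSV)
m=cv2.inRange(h,(0,100,35),(9,255,255))|cv2.inRange(h,(171,100,35),(180,255,255))
m[:60]=0;m[200:]=0
V=h[...,2];mx=V[m>0].max();t=m&((V>.75*mx).astype(np.uint8)*255)
p=np.argwhere(t)[:,::-1].mean(0)
k=(V<45).astype(np.uint8);k[:105]=0;k[165:]=0;k[:,:285]=0;k[:,299:]=0
n,l,st,c=cv2.connectedComponentsWithStats(k);i=1+st[1:,4].argmax();q=c[i]
print('tip',p.round(2),(t>0).sum(),loc(*p).round(2),'mark',q.round(2),st[i],loc(*q).round(2))
dy=loc(*p)[1]-loc(*q)[1];print('offset +part mm',dy.round(2),'tilt',-np.round(dy/115,4),'poise mm toward weights',np.round(dy/115/.00167*1.2,1))
s=manip.get_state();print(s['clock'],np.round(s['position'],4))
E
python3 sc.py w7
```

```text
tip [331.72 121.46] 85 [0.71 5.05] mark [291.42 131.46] [286 129  12   6  71] [-16.78   0.85]
offset +part mm 4.2 tilt -0.0365 poise mm toward weights 26.2
24.2 [ 0.5725 -0.0085  0.2502]
```

move_arm --steps '[0,0,0,-0.03,0.035,0,-1,0,0,0,-0.06,0.075,0,-1,0,0,0,-0.0861,0.11,0,-1,0,0,0,-0.0861,0.1184,-0.03,-1,0,0,0,-0.0861,0.1184,-0.08,-1,0,0,0,-0.0861,0.1184,-0.125,-1,0,0,0,-0.0861,0.1184,-0.143,-1,0,0,0,-0.0861,0.1184,-0.143,-1,0,0,0,-0.0865,0.114,-0.143,-1,0,0,0,-0.087,0.109,-0.143,-1]'

```text
clock: 25.2
position: [0.4875, 0.0995, 0.1088]
ee_rot: [0.001, 0.739, 0.673, 0.001]
contact_force: [0.2, 0.9, 0.3]
width: 0.0002
gripper_force: 0.0
```

move_arm --steps '[0,0,0,-0.0004,-0.004,0,-1,0,0,0,-0.0008,-0.008,0,-1,0,0,0,-0.0012,-0.012,0,-1,0,0,0,-0.0016,-0.016,0,-1,0,0,0,-0.002,-0.02,0,-1,0,0,0,-0.0024,-0.024,0,-1,0,0,0,-0.0027,-0.027,0,-1,0,0,0,-0.0028,-0.0285,0,-1,0,0,0,-0.0028,-0.0285,0,-1,0,0,0,-0.0022,-0.02,0,-1]'

```text
clock: 26.2
position: [0.4832, 0.0787, 0.1067]
ee_rot: [-0.0, 0.74, 0.673, -0.001]
contact_force: [-0.3, -0.9, 0.0]
width: 0.0001
gripper_force: 0.0
```

move_arm --steps '[0,0,0,0,0.005,0,-1,0,0,0,0,0.005,0.035,-1,0,0,0,0,0.005,0.085,-1,0,0,0,0,0,0.13,-1,0,0,0,0.03,-0.03,0.143,-1,0,0,0,0.06,-0.06,0.143,-1,0,0,0,0.089,-0.088,0.143,-1,0,0,0,0.089,-0.088,0.143,-1,0,0,0,0.089,-0.088,0.143,-1,0,0,0,0.089,-0.088,0.143,-1]'

```text
clock: 27.2
position: [0.5719, -0.0076, 0.2495]
ee_rot: [-0.001, 0.739, 0.673, -0.001]
contact_force: [-0.2, 0.4, 0.4]
width: 0.0003
gripper_force: 0.0
```

move_arm --steps '[0,0,0,0,0,0,-1,0,0,0,0,0,0,-1,0,0,0,0,0,0,-1,0,0,0,0,0,0,-1,0,0,0,0,0,0,-1,0,0,0,0,0,0,-1,0,0,0,0,0,0,-1,0,0,0,0,0,0,-1,0,0,0,0,0,0,-1,0,0,0,0,0,0,-1]'

```text
clock: 28.2
position: [0.5731, -0.0086, 0.25]
ee_rot: [0.0, 0.74, 0.673, 0.0]
contact_force: [-0.3, -0.4, 0.4]
width: -0.0005
gripper_force: 0.0
```

```bash
python3 sc.py w8; python3 pt.py
```

```text
tip [329.68 129.8 ] 80 [0.63 1.55] mark [290.  131.5] [285 129  11   6  66] [-16.62   0.83]
offset +part mm 0.72 tilt -0.0062 poise mm toward weights 4.5
28.25 [ 0.5731 -0.0086  0.25  ]
scene tilt by direction 0.0118 60 top [331 246]
28.3 [ 0.5731 -0.0086  0.25  ] [-0.2  0.5 -0.4]
```

move_arm --steps '[0,0,0,-0.03,0.035,0,-1,0,0,0,-0.06,0.075,0,-1,0,0,0,-0.0875,0.1083,0,-1,0,0,0,-0.0875,0.1083,-0.03,-1,0,0,0,-0.0875,0.1083,-0.08,-1,0,0,0,-0.0875,0.1083,-0.125,-1,0,0,0,-0.0875,0.1083,-0.143,-1,0,0,0,-0.0875,0.1083,-0.143,-1,0,0,0,-0.088,0.103,-0.143,-1,0,0,0,-0.0885,0.098,-0.143,-1]'

```text
clock: 29.3
position: [0.4861, 0.0891, 0.1086]
ee_rot: [0.001, 0.74, 0.673, 0.001]
contact_force: [0.1, 0.4, -0.5]
width: 0.0
gripper_force: 0.0
```

move_arm --steps '[0,0,0,-0.0004,-0.004,0,-1,0,0,0,-0.0008,-0.008,0,-1,0,0,0,-0.0012,-0.012,0,-1,0,0,0,-0.0015,-0.015,0,-1,0,0,0,-0.0018,-0.018,0,-1,0,0,0,-0.002,-0.02,0,-1,0,0,0,-0.0021,-0.0215,0,-1,0,0,0,-0.0021,-0.0226,0,-1,0,0,0,-0.0021,-0.0226,0,-1,0,0,0,-0.0021,-0.0226,0,-1]'

```text
clock: 30.3
position: [0.4824, 0.0669, 0.1069]
ee_rot: [-0.0, 0.74, 0.673, -0.0]
contact_force: [0.6, 1.6, -1.2]
width: -0.0
gripper_force: 0.7
```

move_arm --steps '[0,0,0,0.0005,0.006,0,-1,0,0,0,0.001,0.013,0,-1,0,0,0,0.001,0.013,0.035,-1,0,0,0,0.001,0.013,0.085,-1,0,0,0,0.001,0.01,0.13,-1,0,0,0,0.03,-0.02,0.143,-1,0,0,0,0.06,-0.045,0.143,-1,0,0,0,0.09,-0.0755,0.143,-1,0,0,0,0.09,-0.0755,0.143,-1,0,0,0,0.09,-0.0755,0.143,-1]'

```text
clock: 31.3
position: [0.5725, -0.0088, 0.2494]
ee_rot: [-0.001, 0.74, 0.673, -0.0]
contact_force: [-0.4, 0.0, -0.3]
width: -0.0002
gripper_force: 0.0
```

move_arm --steps '[0,0,0,0,0,0,-1,0,0,0,0,0,0,-1,0,0,0,0,0,0,-1,0,0,0,0,0,0,-1,0,0,0,0,0,0,-1,0,0,0,0,0,0,-1,0,0,0,0,0,0,-1,0,0,0,0,0,0,-1,0,0,0,0,0,0,-1,0,0,0,0,0,0,-1]'

```text
clock: 32.3
position: [0.5725, -0.0087, 0.25]
ee_rot: [0.0, 0.74, 0.673, -0.0]
contact_force: [-0.7, 0.0, 0.3]
width: -0.0
gripper_force: 0.0
```

```bash
python3 sc.py w9; python3 pt.py
```

```text
tip [331.2  130.77] 81 [0.71 0.97] mark [290.75 131.05] [285 128  12   7  63] [-16.88   0.85]
offset +part mm 0.12 tilt -0.001 poise mm toward weights 0.7
32.35 [ 0.5725 -0.0087  0.25  ]
scene tilt by direction 0.003 59 top [331 246]
32.4 [ 0.5725 -0.0087  0.25  ] [-0.8 -0.   0.1]
```

```bash
python3 - <<'E'
from h import *
w=img('wrist')
d=onz(w,287.4,10.4,.19)-onz(w,292.6,237,.19);print('scale yaw deg',np.degrees(np.arctan2(-d[0],d[1])),np.linalg.norm(d))
b=img('top');t0=cv2.imread('pics/t0.png')
df=(cv2.absdiff(b['pixels'],t0).max(2)>45).astype(np.uint8)
n,l,st,c=cv2.connectedComponentsWithStats(df)
for i in range(1,n):
    if st[i,4]>25:print(st[i],c[i].round(0))
E
python3 sc.py w10
```

```text
scale yaw deg -5.198868810911389 0.09479500086195569
[    0    88   352   392 26953] [216. 334.]
[260 217  13   6  73] [266. 220.]
[449 224  15  14 149] [456. 231.]
[426 278  20  18 267] [435. 287.]
[303 440  62  40 579] [336. 454.]
[312 453  30  26 247] [324. 465.]
[286 456  26  24 278] [298. 472.]
tip [331.15 130.75] 84 [0.68 1.  ] mark [290.75 131.05] [285 128  12   7  63] [-16.89   0.88]
offset +part mm 0.13 tilt -0.0011 poise mm toward weights 0.8
32.55 [ 0.5725 -0.0087  0.25  ]
```

```bash
python3 -c "
from rig import manip
print(manip.sign_off())"
```

```text
the job is handed in; nothing more can be done
None
```

Handed in: both rings (200 g and 100 g) are on the weights-pan post, and the poise is trimmed so the beam rests within about 0.001 rad of level, pointer on the middle mark, at 32.6 s.

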